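Load the last hub into the indexing test wheel and click it round to the probe

TASK

Put the square-headed steel hub into the one empty cup of the indexing wheel and seat it fully home, its flange flat on the cup's rim; the cup floats in and out on the wheel, so feel for its opening gently and never ram the hub against the stand. Then turn the wheel by its black bar knob exactly one click clockwise, seen from above, so that the hub stands in front of the probe, never going past that click nor the other way. Let go of everything and leave the other things on the bench where they are.

Things in the scene. Friction and masses are not known exactly. Their poses are not given: they have to be found in the camera images.
- hub: part to load, plain steel, 0.14 kg, standing on its spigot. From below: round spigot 24 mm dia, 22 mm long, foot edge barely broken; round flange 40 mm dia, 6 mm thick (22 to 28 mm up); square boss 20 x 20 mm, 28 mm tall (28 to 56 mm up). Origin: centre of the underside; z up its axis; x, y square to the boss's flats. Only this loose part has a flange half way up and a square boss above.
- pocket (a point): inner end of the empty cup's travel: a point fixed on the wheel, 73 mm from its axis, level with the cup's rim, 74 mm above the bench. The cup floats: its true slot centre lies 5 to 27 mm further out than this point, along the line from the axis through it. That shift is not measured; no play crosswise. A hub fully home has its flange on the rim and its origin 22 mm below this level.
- knob (a point): centre of the top of the wheel's bar knob, on the wheel's vertical axis, 140 mm above the bench; the black bar is 62 mm long, 14 wide and 28 tall, on a steel stem 22 mm in diameter. Its x axis lies along the bar, y across; at the start the bar points at the empty cup. Heads of hubs in the wheel stand 108 mm above the bench, 60 mm or more from the axis.
- wheel (a joint): angle of the wheel, rad: 0 at the start with the empty cup at the loading mark, growing clockwise seen from above. Six clicks per turn: one is 1.047 rad. A sprung detent draws the wheel into the nearest click: it resists with up to about 0.4 N m, lets over half way (0.52 rad) and then draws the wheel on into the next click.
- base: fixed stand: grey round base 224 mm wide, origin under its centre; -x axis points from the wheel's axis to the loading mark. The wheel (250 mm across, plate top at 50 mm) has six grey cups 44 x 44 x 24 mm, five full; the empty one has a through slot 25.4 mm (radially) by 29 mm (crosswise) and slides only if pushed with about 20 N. Probe post 122 mm tall, 168 mm from the axis, one click clockwise from the mark.
- bush: bystander: round steel bush, 40 mm flange at the bottom, 24 mm round neck, 40 mm tall; origin under its centre
- collar: bystander: steel disc 48 mm across and 20 mm thick with a small 12 mm square stub on top, 36 mm tall; origin under its centre
- driver: bystander: screwdriver with a black handle, lying; origin under its middle
- pliers: bystander: pliers with blue handles, 150 mm long, lying; origin under the joint
- spool: bystander: grey spool, 56 mm across and 40 mm tall; origin under its centre
- meter: bystander: grey handheld meter, 150 x 78 x 40 mm, lying face up; origin under its centre
- board: bystander: green circuit board 90 x 120 mm, up to 19 mm tall, lying; origin under its centre
Not all that is in view belongs to the job. Leave any turquoise look-alike of the hub alone.

How it is judged:
On the way, in this order (a step that is already met when the one before it is completed fails the run):
1. the hub is fully home in the empty cup, with the wheel still at its first click (z of hub in the frame of pocket between -0.024 and -0.02 m and horizontal distance between hub and pocket below 0.03 m and angle between hub's own z axis and vertical below 0.06 rad and value of joint wheel between -0.2 and 0.2 rad), for 0.2 s.
2. the wheel is turned one click clockwise with the hub in it (z of hub in the frame of pocket between -0.024 and -0.02 m and horizontal distance between hub and pocket below 0.03 m and angle between hub's own z axis and vertical below 0.06 rad and value of joint wheel between 0.9772 and 1.1172 rad), for 0.2 s.
At the end, for the whole second after the job is handed in: The hub is at rest in the cup, upright within 0.06 rad, its origin 22 mm (within 2 mm) below the rim and within 30 mm (horizontally) of the pocket point; the wheel stands one click on, at 1.047 rad within 0.07 rad; no bystander is more than 30 mm from where it was (all of step 2 and linear speed of hub below 0.02 m/s and distance of each of bush, collar, driver, pliers, spool, meter, board from where it was at the start of the episode below 0.03 m); the robot touches nothing.
It fails at once if the hub is rammed against the stand, wheel or cup with more than 30 N (contact force between hub and base above 30 N).
It fails at once if the wheel is turned the wrong way, or on towards a second click (more than 0.4 rad past) (value of joint wheel below -0.4 rad or value of joint wheel above 1.4472 rad).
It fails at once if a bystander is moved by more than 30 mm (distance of any of bush, collar, driver, pliers, spool, meter, board from where it was at the start of the episode above 0.03 m).
It also fails if it takes over 67 s, if anything falls off the work surface, if the arm or the gripper's body presses on something with over 40 N, if the wrist force passes 120 N, or if a joint passes its speed limit or range.

ROBOT

A 6-joint arm with a two-finger parallel gripper is mounted at the origin on the work surface. World frame = base frame: x ahead of the robot, y to its left, z up, the work surface at z = 0. Lengths are in m, angles in rad, forces in N, time in s.
With the tool pointing down it reaches from about 0.275 to 0.975 m from the base axis. Payload 8.4 kg.
Tool frame: the origin (TCP) lies between the finger pads; the fingertips stand 17 mm ahead of it and the grasp point (between the pads) lies 2 mm behind it (tcp_to_tips is the distance from the TCP to the fingertips, in m); x points along the fingers, z is the direction in which the jaws open and shut, and the axes are right-handed (so a half turn about x gives the same grasp; the last joint's range is limited). The gripper opens to 92 mm and grips with 3 to 60 N. Pads are 20 mm wide; open, the fingers measure 128 mm over their backs; the gripper's body (75 mm by 189 mm) begins 69 mm behind the grasp point.
Start: joints at [-1.324, 0.353, 1.633, -0, 1.155, -0.002], TCP at [0.154, -0.606, 0.232] pointing down, gripper open.
Joint ranges: [-2.63, 2.63], [-0.92, 2.1], [0.06, 2.66], [-1.3, 4.44], [0, 2.69], [-3.02, 3.02]. Speed limits (rad/s): [2.22, 2.22, 2.79, 3.14, 3.14, 3.14].

INTERFACE

Orientations are given as a rotation vector (axis times angle).
In Python, from cell import * gives the robot as it stands.
- The arm moves only by the tool arm_command, never from a script. Its argument "rows" is one flat list of numbers, 7 for each row, row after row: the shift along the tool's x, y, z as a fraction of full scale, then the turn, a rotation vector about the tool's x, y, z as a fraction of full scale, then the finger opening in mm, from 0 to 91.9. A call has 1 to 8 rows; each row is the pose to reach, as a shift and turn from the pose commanded when the call began, along the tool's axes at that moment; what a row does not reach only later rows make up. Full scale, the value 1, is 500 mm for a shift and 90 degrees for a turn. A row lasts 1/8 s, in which the tool goes at most 62.5 mm and 10.7 degrees, less where a joint would pass 70% of its speed; a pose out of reach is approached as far as the arm can. A call with a number of a shift or a turn outside -1 to 1 is refused whole. A call with a gripper value outside its range is refused whole. The fingers move at their own pace and stop on an object; "newtons" is the grip in N (left out, the last holds). Time passes only in rows, so rows that repeat a pose let the fingers close. It gives the time, the measured TCP pose, the force and the opening at its end, in the units of the state.
- get_state(): the state, without advancing time (a new reading comes with each control period).
- get_image(name): name is "scene" or "top" or "wrist"; returns a dict with "frame" (420x560x3 uint8, red, green, blue), "depth" (420x560 float32, m along the optical axis (not along the pixel's ray), 0 where there is no reading), "K" (3x3 intrinsics, pixels), "R" (3x3) and "t" (3): a world point X has camera coordinates R X + t. Camera axes: x right, y down, z forward; pixel columns grow to the right and rows downward; lengths in m; the calibration is good to about 2 mm. A picture is of the moment at which its call begins.
- finish_job(): hands the job in, once; it reports no verdict.
Trained networks look in a picture, given as the dict that the camera call returned (one of the last four; its "shot" number tells which), for a name from the list of things; names that differ only in an ending like _2 or _b are one class to them, and where a whole thing is asked for, a point or a joint stands for the part that bears it (a point fixed in the world has none). Each returns a list of dicts, best first, with "score" (0 to 1); they miss things now and then, are a little off and sometimes report something else, mostly with a low value. They report only what shows in the picture. A call takes as long as a camera call. They do not tell look-alikes from the thing itself.
- outline_of(picture, label): "region" (420x560 bool, what is visible of it) and "xy" ([column, row] as shares, 0 to 1, of the picture: columns of its width, rows of its height, amid what is visible of it).
- mark_of(picture, label): "xy" ([column, row] as shares, 0 to 1, of the picture: columns of its width, rows of its height: a listed point, or the origin of a listed thing).
The state is a dict: "time_s": time; "joint_pos": joint angles; "joint_vel": joint speeds; "joint_torque": joint torques, N m; "ee_pos": TCP position; "tcp_rot": TCP orientation; "wrist_force": force on the tool from outside, world axes, zero at the start; "wrist_torque": the same for the moment, N m; "width": finger opening in m.
Only numpy, scipy, OpenCV 4.12 (cv2) and the standard library are available. Lean on these libraries where they do the work, as an engineer would, in place of code of your own. Each camera call takes 0.05 s, during which the arm holds its last target.

## Working session

There is one attempt and no reset: what is moved stays moved. The work goes in short steps, Python scripts to look and compute and a tool call to move; the robot and the scene stay as the last step left them, time stands still between calls to the robot, and variables do not carry over. Pictures are saved under pics/ and viewed, and the job is handed in when it is done.

Besides the shell and the picture viewer there is one more tool, called as name(argument=value, ...) on one line, values as JSON. arm_command: Moves the arm, as the interface text tells. Shift numbers are shares of 500 mm and turn numbers shares of 90 degrees, none past 1 either way. Its arguments: {"type":"object","properties":{"rows":{"type":"array","items":{"type":"number"}},"newtons":{"type":"number"}},"required":["rows"]}

```bash
ls; mkdir -p pics; python3 - <<'E'
from cell import *
import cv2,numpy as np
s=get_state();print({k:np.round(v,3) for k,v in s.items()})
for n in ["scene","top","wrist"]:
    p=get_image(n);cv2.imwrite(f"pics/{n}0.png",p["frame"][...,::-1]);print(n,p["shot"],np.round(p["K"],1).tolist(),np.round(p["R"],3).tolist(),np.round(p["t"],3))
    for l in ["hub","pocket","knob","bush","collar","base","wheel"]:
        try:print(n,l,[(np.round(d["xy"]*np.array([560,420]),0).tolist(),round(d["score"],2)) for d in mark_of(p,l)][:4])
        except Exception as e:print(l,e)
E
```

```text
pics
{'time_s': np.float64(0.0), 'joint_pos': array([-1.324,  0.354,  1.634,  0.   ,  1.155, -0.002]), 'joint_vel': array([ 0.001,  0.001,  0.   ,  0.   , -0.   , -0.002]), 'joint_torque': array([ 2.0000e-03, -5.9384e+01, -3.3421e+01,  7.0000e-02,  2.4000e-02,
       -0.0000e+00]), 'ee_pos': array([ 0.154, -0.605,  0.231]), 'tcp_rot': array([ 1.025,  1.318, -1.023]), 'wrist_force': array([ 0.779, -0.586, -0.011]), 'wrist_torque': array([ 0.034, -0.015,  0.01 ]), 'width': np.float64(0.092)}
scene 1 [[429.4, 0.0, 276.8], [0.0, 429.4, 217.9], [0.0, 0.0, 1.0]] [[-0.739, 0.674, 0.017], [0.36, 0.416, -0.835], [-0.57, -0.61, -0.55]] [ 0.456 -0.132  1.411]
scene hub [([334.0, 259.0], 0.85)]
scene pocket [([270.0, 329.0], 0.69), ([256.0, 185.0], 0.56)]
scene knob [([263.0, 178.0], 0.78)]
scene bush [([391.0, 271.0], 0.69), ([189.0, 191.0], 0.5)]
scene collar [([417.0, 301.0], 0.56)]
scene base [([359.0, 280.0], 0.74), ([260.0, 225.0], 0.73)]
wheel it knows: base, board, bush, collar, driver, hub, knob, meter, pliers, pocket, spool
top 2 [[448.3, 0.0, 273.5], [0.0, 448.3, 209.7], [0.0, 0.0, 1.
[... 159 characters left out ...]
op pocket [([335.0, 239.0], 0.96), ([146.0, 166.0], 0.35)]
top knob [([310.0, 222.0], 0.87)]
top bush [([167.0, 268.0], 0.71), ([134.0, 246.0], 0.25)]
top collar [([410.0, 208.0], 0.68), ([132.0, 245.0], 0.57)]
top base [([311.0, 228.0], 0.75), ([170.0, 270.0], 0.4)]
wheel it knows: base, board, bush, collar, driver, hub, knob, meter, pliers, pocket, spool
wrist 3 [[295.6, 0.0, 285.4], [0.0, 295.6, 211.4], [0.0, 0.0, 1.0]] [[0.247, -0.969, -0.0], [-0.941, -0.24, 0.237], [-0.23, -0.059, -0.972]] [-0.624 -0.027  0.387]
wrist hub []
wrist pocket []
wrist knob []
wrist bush []
wrist collar []
wrist base []
wheel it knows: base, board, bush, collar, driver, hub, knob, meter, pliers, pocket, spool
```

View pics/scene0.png

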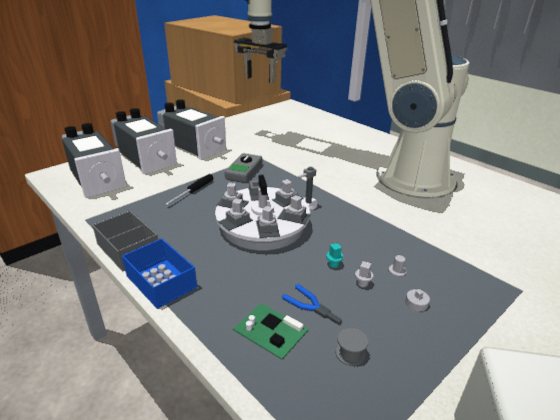

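View pics/top0.png

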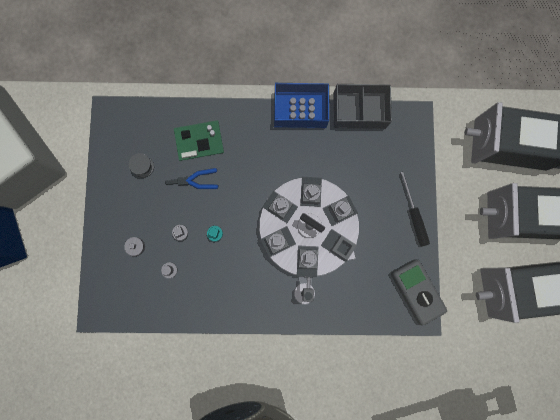

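```bash
python3 - <<'E'
import cv2
a=cv2.imread("pics/top0.png")[190:310,100:380]
cv2.imwrite("pics/topcrop0.png",cv2.resize(a,None,fx=2.8,fy=2.8,interpolation=cv2.INTER_CUBIC))
a=cv2.imread("pics/scene0.png")[130:330,160:440]
cv2.imwrite("pics/scenecrop0.png",cv2.resize(a,None,fx=2.8,fy=2.8,interpolation=cv2.INTER_CUBIC))
E
```

```text
(no output)
```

View pics/topcrop0.png

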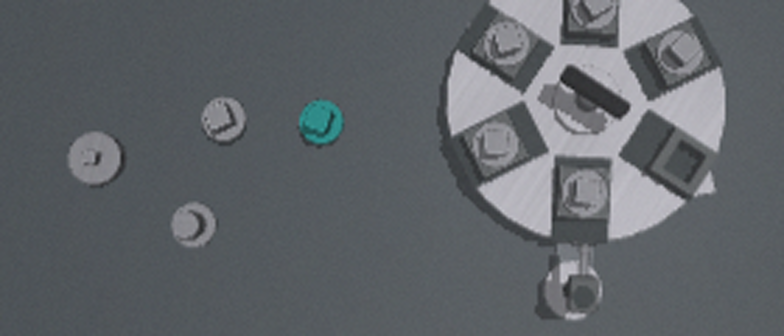

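View pics/scenecrop0.png

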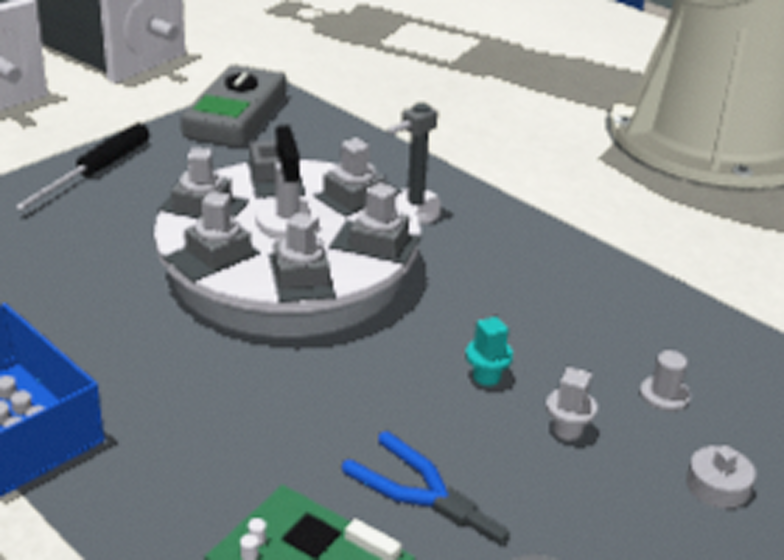

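The candidates for the hub are the steel part at top (180,233) / scene (364,272), the turquoise one at top (215,234) / scene (335,255), the bush at top (168,270), and the collar at top (134,246). The steel part with the mid-flange and square boss at top (180,233) fits, and the enlarged crop shows that square boss. The empty cup is at top (343,245), the knob at (311,223), and the probe at (305,290), which is clockwise from the cup.

```bash
cat > h.py <<'E'
from cell import *
import cv2,numpy as np
from scipy.spatial.transform import Rotation as Ro
def cloud(p):
    d=p["depth"];v,u=np.mgrid[:420,:560];K=p["K"]
    c=np.stack([(u-K[0,2])/K[0,0]*d,(v-K[1,2])/K[1,1]*d,d],-1)
    X=(c-p["t"])@p["R"]; X[d<=0]=np.nan; return X
def ray(p,uv,z):
    K=p["K"];r=np.array([(uv[0]-K[0,2])/K[0,0],(uv[1]-K[1,2])/K[1,1],1.])@p["R"]
    c=-p["R"].T@p["t"]; return c+r*(z-c[2])/r[2]
def proj(p,X):
    c=p["R"]@np.asarray(X)+p["t"]; return (p["K"]@c)[:2]/c[2]
def save(p,n,box=None,f=1):
    a=p["frame"][...,::-1]
    if box: a=a[box[1]:box[3],box[0]:box[2]]
    cv2.imwrite(f"pics/{n}.png",cv2.resize(a,None,fx=f,fy=f,interpolation=cv2.INTER_CUBIC))
E
python3 - <<'E'
from h import *
p=get_image("top");q=get_image("scene")
for n,im in(("top",p),("scene",q)):
    X=cloud(im)
    for l in ["hub","knob","pocket","base"]:
        for d in outline_of(im,l)[:3]:
            P=X[d["region"]];P=P[~np.isnan(P[:,0])]
            z=np.nanpercentile(P[:,2],97)
            T=P[P[:,2]>z-.006]
            print(n,l,round(d["score"],2),np.round(np.array(d["xy"])*[560,420]),"top",np.round(z,3),np.round(np.median(T,0),3),"med",np.round(np.median(P,0),3))
for l,z in (("knob",.14),("pocket",.074),("base",0),("hub",0)):
    for n,im in(("top",p),("scene",q)):
        for d in mark_of(im,l)[:3]:
            print(n,l,round(d["score"],2),np.round(ray(im,np.array(d["xy"])*[560,420],z),3))
np.savez("top.npz",X=cloud(p))
s=get_state();print(Ro.from_rotvec(s["tcp_rot"]).as_matrix().round(3).tolist(),s["time_s"])
E
```

```text
top hub 0.56 [181. 233.] top 0.058 [0.544 0.204 0.055] med [0.543 0.199 0.03 ]
top hub 0.56 [215. 233.] top 0.057 [0.542 0.116 0.055] med [0.541 0.114 0.029]
top knob 0.95 [311. 227.] top 0.11 [ 0.566 -0.118  0.109] med [ 0.558 -0.119  0.051]
top base 0.85 [310. 228.] top 0.119 [ 0.549 -0.116  0.132] med [ 0.553 -0.117  0.051]
top base 0.33 [420. 293.] top 0.041 [ 0.397 -0.401  0.037] med [ 0.402 -0.396  0.034]
scene hub 0.55 [361. 274.] top 0.058 [0.546 0.208 0.057] med [0.551 0.212 0.031]
scene hub 0.53 [335. 253.] top 0.059 [0.546 0.119 0.057] med [0.549 0.124 0.032]
scene knob 0.85 [260. 210.] top 0.115 [ 0.575 -0.107  0.118] med [ 0.586 -0.1    0.057]
scene knob 0.2 [400. 266.] top 0.043 [0.451 0.236 0.042] med [0.456 0.239 0.017]
scene pocket 0.57 [257. 209.] top 0.115 [ 0.574 -0.107  0.121] med [ 0.586 -0.1    0.058]
scene base 0.91 [261. 212.] top 0.12 [ 0.562 -0.108  0.127] med [ 0.584 -0.098  0.054]
top knob 0.98 [ 0.561 -0.113  0.14 ]
scene knob 0.78 [ 0.547 -0.139  0.14 ]
top pocket 0.87 [ 0.529 -0.19   0.074]
top pocket 0.64 [ 0.56  -0.119  0.074]
scene pocket 0.75 [ 0.514 -0.198  0.074]
top base 0.91 [ 0.568 -0.121  0.   ]
top base 0.48 [ 0.529 -0.191  0.   ]
scene base 0.78 [ 0.561 -0.122  0.   ]
top hub 0.69 [0.546 0.113 0.   ]
top hub 0.54 [0.54 0.2  0.  ]
scene hub 0.84 [0.534 0.118 0.   ]
scene hub 0.51 [0.536 0.196 0.   ]
[[0.0, 0.969, 0.246], [-0.0, 0.246, -0.969], [-1.0, 0.0, 0.0]] 1.95
```

arm_command(rows=[-0.08, 0.98, -0.7, 0, 0, 0, 91, -0.08, 0.98, -0.7, 0, 0, 0, 91, -0.08, 0.98, -0.7, 0, 0, 0, 91, -0.08, 0.98, -0.7, 0, 0, 0, 91, -0.08, 0.98, -0.7, 0, 0, 0, 91, -0.08, 0.98, -0.7, 0, 0, 0, 91, -0.08, 0.98, -0.7, 0, 0, 0, 91, -0.08, 0.98, -0.7, 0, 0, 0, 91])

```text
time_s: 2.95
ee_pos: [0.4771, -0.2231, 0.2652]
tcp_rot: [1.024, 1.316, -1.024]
wrist_force: [0.2, -0.6, 0.1]
width: 0.0911
```

arm_command(rows=[0, 0.187, -0.128, 0, 0, 0, 91, 0, 0.187, -0.128, 0, 0, 0, 91, 0, 0.187, -0.128, 0, 0, 0, 91])

```text
time_s: 3.32
ee_pos: [0.5526, -0.1372, 0.2646]
tcp_rot: [1.022, 1.318, -1.021]
wrist_force: [0.3, -0.2, -0.6]
width: 0.0908
```

```bash
python3 - <<'E'
from h import *
s=get_state();print(s["ee_pos"].round(4),s["tcp_rot"].round(4),s["time_s"],s["wrist_force"].round(2))
p=get_image("wrist");save(p,"w1",None,1.4);np.savez("w1.npz",**p)
X=cloud(p)
for l,z in (("knob",.14),("pocket",.074),("base",0)):
    for d in mark_of(p,l)[:3]:
        uv=np.array(d["xy"])*[560,420];print(l,round(d["score"],2),uv.round(),np.round(ray(p,uv,z),4),X[int(uv[1]),int(uv[0])].round(3))
E
```

```text
[ 0.5526 -0.1372  0.2646] [ 1.0216  1.318  -1.0205] 3.325 [ 0.29 -0.2  -0.56]
knob 0.8 [271. 196.] [ 0.5632 -0.1199  0.14  ] [ 0.563 -0.12   0.137]
pocket 0.8 [313. 227.] [ 0.5262 -0.1778  0.074 ] [ 0.521 -0.18   0.051]
base 0.57 [275. 180.] [ 0.5596 -0.1193  0.    ] [ 0.571 -0.118  0.078]
```

View pics/w1.png

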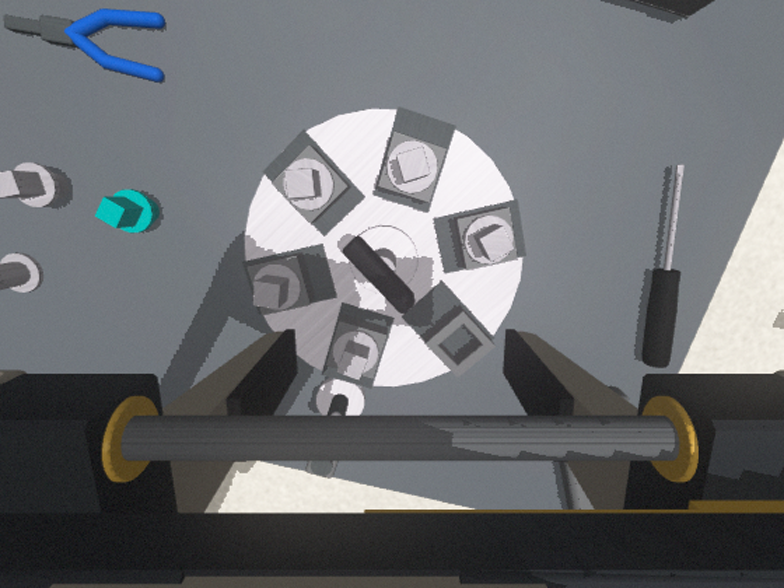

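The wrist view shows the whole wheel. The empty cup's slot is at about (329,243) in native pixels, the bar knob at (271,196), and the probe at about (243,290).

```bash
python3 - <<'E'
from h import *
p=dict(np.load("w1.npz"));X=cloud(p);f=p["frame"].astype(int)
v,u=np.mgrid[:420,:560]
Z=X[...,2]
# knob top
k=(Z>.128)&(Z<.15)&(np.hypot(X[...,0]-.563,X[...,1]+.12)<.05)
P=X[k];print("knob",k.sum(),P.mean(0).round(4),np.median(P[:,2]).round(4))
(c,wh,a)=cv2.minAreaRect((P[:,:2]*1000).astype(np.float32));print(c,wh,a)
# same using ray at fixed z from color mask
e=np.linalg.svd(P[:,:2]-P[:,:2].mean(0),full_matrices=False)[2][0];print("bar dir",np.degrees(np.arctan2(e[1],e[0])))
# plate circle
pl=(abs(Z-.05)<.006)&(np.hypot(X[...,0]-.563,X[...,1]+.12)<.14)&(f.sum(-1)>500)
Q=X[pl];ang=np.arctan2(Q[:,1]+.12,Q[:,0]-.563);r=np.hypot(Q[:,1]+.12,Q[:,0]-.563)
E=[]
for b in np.arange(-np.pi,np.pi,.05):
    m=(ang>=b)&(ang<b+.05)
    if m.sum()>5:
        i=np.argmax(r[m]);
        if r[m][i]>.115:E.append(Q[m][i])
E=np.array(E)
from scipy.optimize import least_squares
s=least_squares(lambda c:np.hypot(E[:,0]-c[0],E[:,1]-c[1])-c[2],[.563,-.12,.125],loss="soft_l1",f_scale=.001);print("plate",s.x,np.median(E[:,2]),len(E))
# cup rim
ri=(abs(Z-.074)<.006)&(np.hypot(X[...,0]-.52,X[...,1]+.19)<.045)
R=X[ri];print("rim",len(R),np.median(R[:,2]).round(4));(c,wh,a)=cv2.minAreaRect((R[:,:2]*1000).astype(np.float32));print(c,wh,a)
save(p,"w1c",(240,150,380,290),5)
m=np.zeros((420,560,3),np.uint8);m[k]=(0,0,255);m[ri]=(0,255,0);m[pl]=(255,255,255)
cv2.imwrite("pics/w1m.png",m[60:300,150:400]*1)
E
```

```text
knob 963 [ 0.5617 -0.1194  0.1371] 0.1376
(560.4427490234375, -119.84965515136719) (62.074764251708984, 14.217649459838867) 57.230865478515625
bar dir -122.64958247831989
plate [ 0.56042355 -0.11976681  0.12408171] 0.04728653651640205 64
rim 808 0.0719
(506.6412658691406, -203.30438232421875) (44.95960235595703, 43.94755554199219) 57.268741607666016
```

View pics/w1c.png

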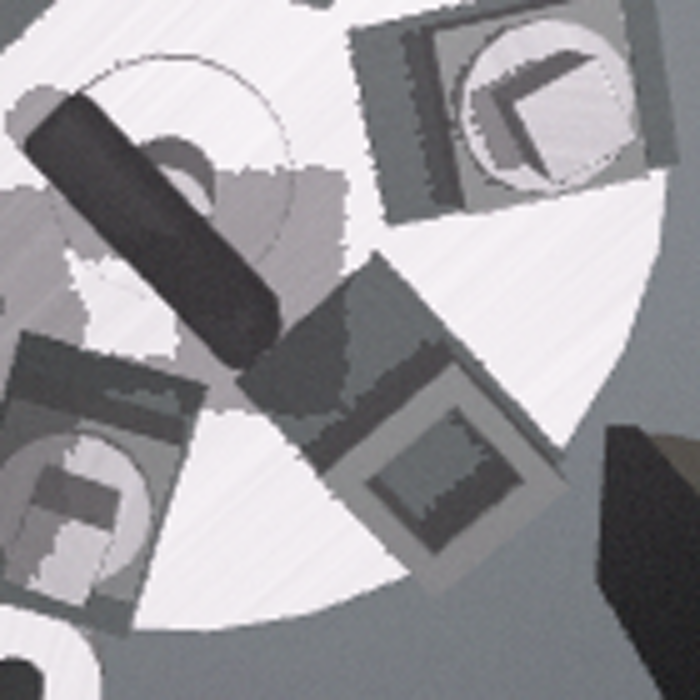

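View pics/w1m.png

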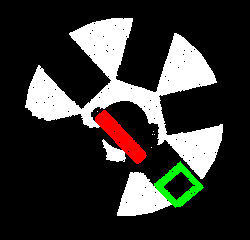

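The slot sits about 26 mm out: rim centre ≈ (0.5066, -0.2033), axis ≈ (0.5604, -0.1198). Next is the hub.

arm_command(rows=[0.09, 0.148, -0.664, 0, 0, 0, 91, 0.09, 0.148, -0.664, 0, 0, 0, 91, 0.09, 0.148, -0.664, 0, 0, 0, 91, 0.09, 0.148, -0.664, 0, 0, 0, 91, 0.09, 0.148, -0.664, 0, 0, 0, 91, 0.09, 0.148, -0.664, 0, 0, 0, 91, 0.09, 0.148, -0.664, 0, 0, 0, 91])

```text
time_s: 4.4
ee_pos: [0.5405, 0.2007, 0.2195]
tcp_rot: [1.023, 1.317, -1.024]
wrist_force: [0.3, -0.3, 0.4]
width: 0.091
```

```bash
cat > hub.py <<'E'
from h import *
import sys
s=get_state();print(s["ee_pos"].round(4),s["tcp_rot"].round(4),s["time_s"],s["wrist_force"].round(2))
p=get_image("wrist");n=sys.argv[1];np.savez(n+".npz",**p);X=cloud(p);Z=X[...,2]
D=np.hypot(X[...,0]-.543,X[...,1]-.203)
for z0,z1 in((.045,.065),(.02,.034)):
    m=(Z>z0)&(Z<z1)&(D<.035);P=X[m]
    zz=np.median(P[:,2]);P=P[abs(P[:,2]-zz)<.004]
    print(len(P),P.mean(0).round(4),zz.round(4),cv2.minAreaRect((P[:,:2]*1000).astype(np.float32)))
    vv,uu=np.where(m);print("px",uu.mean(),vv.mean())
u,v=proj(p,[.543,.203,.04]);u=int(u);v=int(v);print(u,v)
u=min(max(u,80),480);v=min(max(v,80),340)
save(p,n,(u-80,v-80,u+80,v+80),4)
E
python3 hub.py w2
```

```text
[0.5405 0.2007 0.2195] [ 1.0228  1.3174 -1.0235] 4.4 [ 0.33 -0.3   0.38]
335 [0.5429 0.2063 0.0538] 0.0538 ((542.528564453125, 206.27047729492188), (20.088104248046875, 19.968399047851562), 24.396333694458008)
px 281.3581661891117 197.99140401146133
476 [0.546  0.2066 0.0259] 0.0259 ((542.4708862304688, 205.8524169921875), (38.896080017089844, 38.018577575683594), 13.714739799499512)
px 282.119341563786 191.11111111111111
284 196
```

View pics/w2.png

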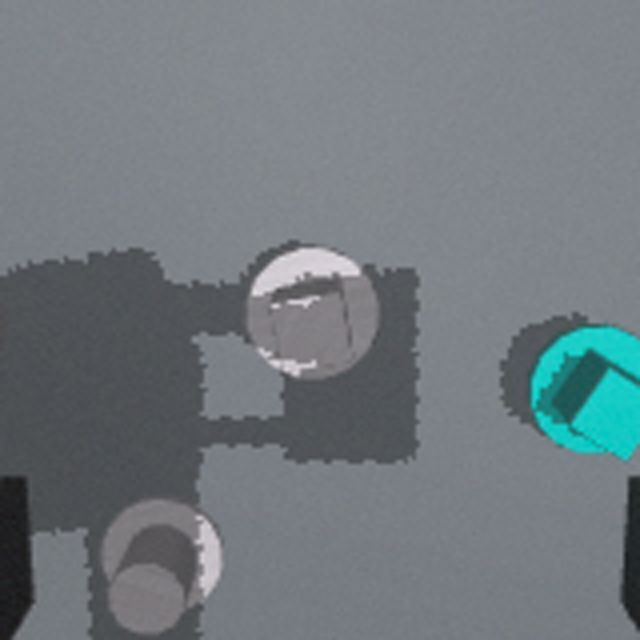

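The crop confirms it: plain steel, square boss over a mid-flange, at (281,198) in the wrist view. The bush is below left of it and the turquoise look-alike is to the right. The boss flats lie at about 24.4°, so I turn the tool about -10° about its x axis and grip.

arm_command(rows=[0.12, 0.0066, -0.0097, -0.113, 0, 0, 50, 0.2, 0.0066, -0.0097, -0.113, 0, 0, 50, 0.28, 0.0066, -0.0097, -0.113, 0, 0, 50, 0.33, 0.0066, -0.0097, -0.113, 0, 0, 50, 0.341, 0.0066, -0.0097, -0.113, 0, 0, 50, 0.341, 0.0066, -0.0097, -0.113, 0, 0, 50], newtons=25)

```text
time_s: 5.2
ee_pos: [0.5434, 0.2047, 0.0499]
tcp_rot: [0.891, 1.38, -0.891]
wrist_force: [0.4, -0.3, 0.3]
width: 0.0499
```

arm_command(rows=[0, 0, 0, 0, 0, 0, 15, 0, 0, 0, 0, 0, 0, 15, 0, 0, 0, 0, 0, 0, 15, 0, 0, 0, 0, 0, 0, 15], newtons=25)

```text
time_s: 5.7
ee_pos: [0.5431, 0.206, 0.0497]
tcp_rot: [0.89, 1.381, -0.889]
wrist_force: [-1.1, 0.6, 5.2]
width: 0.0198
```

arm_command(rows=[-0.06, 0, 0, 0, 0, 0, 15, -0.18, 0, 0, 0, 0, 0, 15, -0.32, -0.05, 0.09, 0.1, 0, 0, 15, -0.32, -0.12, 0.21, 0.22, 0, 0, 15, -0.32, -0.19, 0.33, 0.33, 0, 0, 15, -0.32, -0.26, 0.45, 0.44, 0, 0, 15, -0.32, -0.32, 0.57, 0.55, 0, 0, 15, -0.32, -0.39, 0.69, 0.636, 0, 0, 15])

```text
time_s: 6.7
ee_pos: [0.5116, -0.1424, 0.2091]
tcp_rot: [1.621, 0.878, -1.62]
wrist_force: [0.8, 1.0, -1.2]
width: 0.0197
```

```bash
cat > st.py <<'E'
from h import *
def goal(x,y,z,yawz):
    """print rows shift for TCP target with tool z axis yaw (deg)"""
    s=get_state();R=Ro.from_rotvec(s["tcp_rot"])
    zd=np.array([np.cos(np.radians(yawz)),np.sin(np.radians(yawz)),0]);xd=np.array([0,0,-1.]);G=Ro.from_matrix(np.c_[xd,np.cross(zd,xd),zd])
    sh=R.inv().apply(np.array([x,y,z])-s["ee_pos"])/.5; tu=(R.inv()*G).as_rotvec()/(np.pi/2)
    print("ROW",sh.round(4).tolist(),tu.round(4).tolist())
def st():
    s=get_state();M=Ro.from_rotvec(s["tcp_rot"]).as_matrix()
    print(s["time_s"],"pos",s["ee_pos"].round(4),"yawz",np.degrees(np.arctan2(M[1,2],M[0,2])).round(2),"tilt",M[2].round(4),"F",s["wrist_force"].round(2),"T",s["wrist_torque"].round(3),"w",s["width"].round(4),"j",s["joint_pos"].round(3))
    return s
E
python3 -c "
from st import *
st();goal(.5066,-.2033,.14,-122.8)"
```

```text
Traceback (most recent call last):
  File "st.py", line 10, in st
    print(s["time_s"],"pos",s["ee_pos"].round(4),"yawz",np.degrees(np.arctan2(M[1,2],M[0,2])).round(2),"tilt",M[2].round(4),"F",s["wrist_force"].round(2),"T",s["wrist_torque"].round(3),"w",s["width"].round(4),"j",s["joint_pos"].round(3))
                                                                                                                                                                                             ^^^^^^^^^^^^^^^^
AttributeError: 'float' object has no attribute 'round'
```

```bash
sed -i 's/s\["width"\].round(4)/round(float(s["width"]),4)/' st.py
cat > cup.py <<'E'
from st import *
import sys
p=get_image("wrist");np.savez(sys.argv[1]+".npz",**p);X=cloud(p);Z=X[...,2]
ri=(abs(Z-.072)<.005)&(np.hypot(X[...,0]-.507,X[...,1]+.203)<.036)
R=X[ri];print("rim",len(R),np.median(R[:,2]).round(4),cv2.minAreaRect((R[:,:2]*1000).astype(np.float32)))
save(p,sys.argv[1],None,1.4)
E
python3 -c "
from st import *
st();goal(.5066,-.2033,.14,-122.8)"; python3 cup.py w3
```

```text
6.7 pos [ 0.5116 -0.1424  0.2091] yawz -123.08 tilt [-1.e+00  2.e-04 -1.e-04] F [ 0.78  0.98 -1.21] T [ 0.001 -0.04   0.014] w 0.0197 j [-0.274  0.231  1.857  0.     1.053  1.874]
ROW [0.1383, 0.0582, 0.1076] [-0.0031, -0.0001, -0.0001]
rim 1320 0.0719 ((506.329833984375, -203.19979858398438), (44.3175048828125, 43.36244201660156), 56.99882125854492)
```

View pics/w3.png

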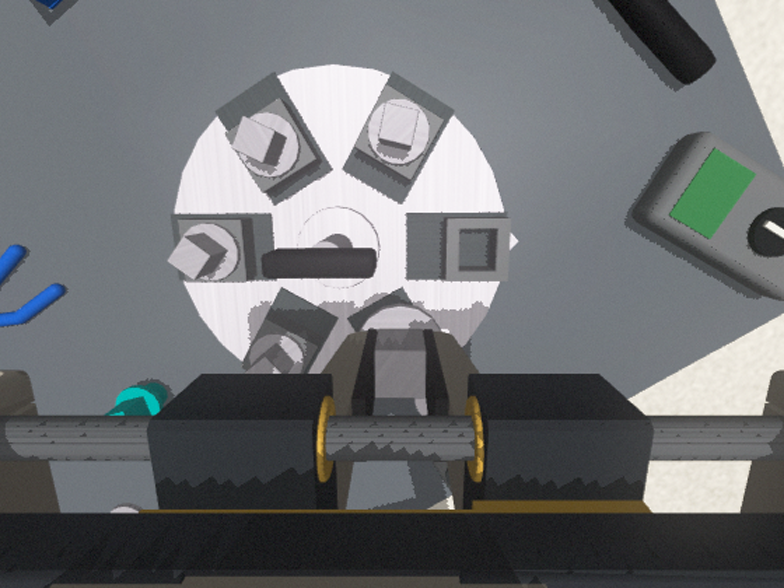

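The second view puts the rim centre at (506.3,-203.2), agreeing with the first. Moving above the slot.

arm_command(rows=[0.03, 0.058, 0.1075, -0.003, 0, 0, 15, 0.09, 0.058, 0.1075, -0.003, 0, 0, 15, 0.138, 0.058, 0.1075, -0.003, 0, 0, 15, 0.138, 0.058, 0.1075, -0.003, 0, 0, 15, 0.138, 0.058, 0.1075, -0.003, 0, 0, 15])

```text
time_s: 7.38
ee_pos: [0.5078, -0.2013, 0.1408]
tcp_rot: [1.614, 0.885, -1.613]
wrist_force: [0.3, 0.2, -1.2]
width: 0.0199
```

```bash
python3 -c "
from st import *
st();goal(.5065,-.2033,.126,-122.8)
p=get_image('wrist');save(p,'w4',None,1.4)
p=get_image('scene');save(p,'s4',(190,130,350,250),5)"
```

```text
7.375 pos [ 0.5078 -0.2013  0.1408] yawz -122.52 tilt [-1.e+00  5.e-04 -1.e-04] F [ 0.27  0.24 -1.24] T [ 0.138  0.026 -0.013] w 0.0199 j [-0.38   0.339  1.885 -0.     0.918  1.758]
ROW [0.0296, -0.0, 0.0047] [0.0031, -0.0001, -0.0003]
```

View pics/w4.png

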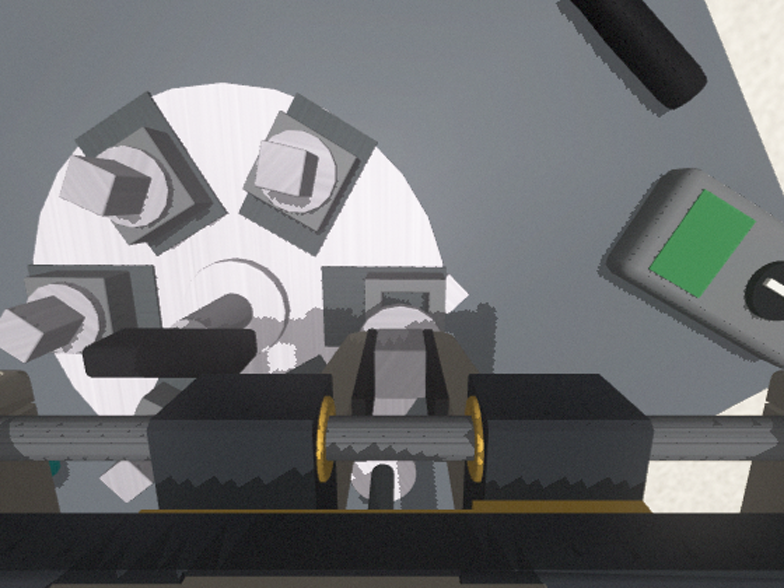

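View pics/s4.png

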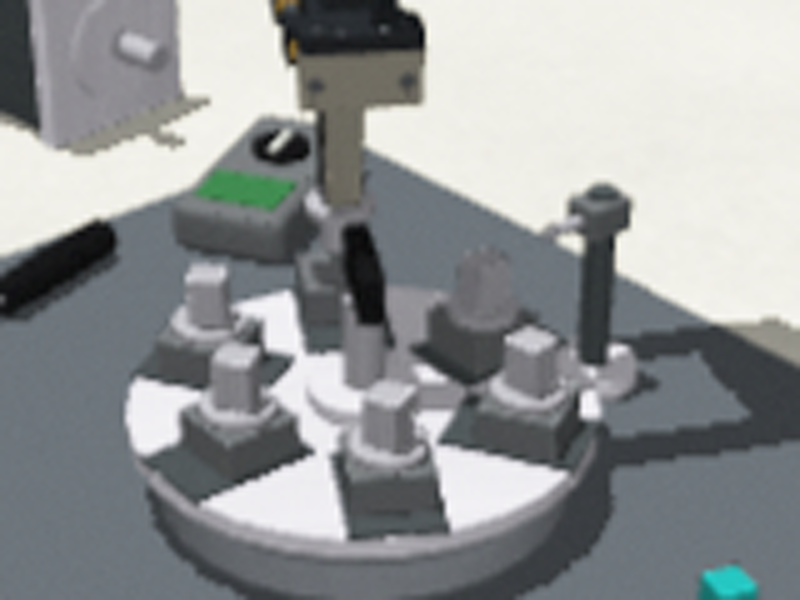

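arm_command(rows=[0.02, 0, 0.0047, 0.003, 0, 0, 15, 0.029, 0, 0.0047, 0.003, 0, 0, 15, 0.029, 0, 0.0047, 0.003, 0, 0, 15, 0.029, 0, 0.0047, 0.003, 0, 0, 15])

```text
time_s: 7.98
ee_pos: [0.5061, -0.2034, 0.1256]
tcp_rot: [1.617, 0.882, -1.617]
wrist_force: [0.5, 0.1, -1.3]
width: 0.0197
```

```bash
python3 -c "
from st import *
st();goal(.5065,-.2033,.120,-122.8)"
```

```text
7.975 pos [ 0.5061 -0.2034  0.1256] yawz -122.82 tilt [-1.e+00 -1.e-04 -0.e+00] F [ 0.47  0.14 -1.32] T [ 0.099  0.015 -0.001] w 0.0197 j [-0.385  0.359  1.896  0.     0.886  1.759]
ROW [0.0112, 0.0005, -0.0006] [-0.0002, -0.0, 0.0]
```

arm_command(rows=[0.002, 0.0005, -0.0006, 0, 0, 0, 15, 0.004, 0.0005, -0.0006, 0, 0, 0, 15, 0.005, 0.0005, -0.0006, 0, 0, 0, 15])

```text
time_s: 8.35
ee_pos: [0.5064, -0.2033, 0.123]
tcp_rot: [1.617, 0.882, -1.617]
wrist_force: [0.3, 0.5, -1.4]
width: 0.0193
```

arm_command(rows=[0.002, 0, 0, 0, 0, 0, 15, 0.004, 0, 0, 0, 0, 0, 15])

```text
time_s: 8.6
ee_pos: [0.5064, -0.2033, 0.121]
tcp_rot: [1.617, 0.882, -1.617]
wrist_force: [-0.3, 0.7, -1.0]
width: 0.0194
```

arm_command(rows=[0.003, 0, 0, 0, 0, 0, 15, 0.006, 0, 0, 0, 0, 0, 15, 0.008, 0, 0, 0, 0, 0, 15])

```text
time_s: 8.98
ee_pos: [0.5064, -0.2033, 0.117]
tcp_rot: [1.617, 0.882, -1.617]
wrist_force: [0.4, -0.4, -2.0]
width: 0.0195
```

arm_command(rows=[0.005, 0, 0, 0, 0, 0, 15, 0.01, 0, 0, 0, 0, 0, 15, 0.015, 0, 0, 0, 0, 0, 15, 0.02, 0, 0, 0, 0, 0, 15, 0.024, 0, 0, 0, 0, 0, 15, 0.024, 0, 0, 0, 0, 0, 15])

```text
time_s: 9.72
ee_pos: [0.5063, -0.2033, 0.1049]
tcp_rot: [1.617, 0.882, -1.618]
wrist_force: [-0.3, 0.2, -2.0]
width: 0.02
```

arm_command(rows=[0.002, 0, 0, 0, 0, 0, 15, 0.004, 0, 0, 0, 0, 0, 15, 0.005, 0, 0, 0, 0, 0, 15, 0.005, 0, 0, 0, 0, 0, 15])

```text
time_s: 10.22
ee_pos: [0.5064, -0.2033, 0.1026]
tcp_rot: [1.617, 0.882, -1.617]
wrist_force: [-1.0, 0.2, -2.2]
width: 0.0199
```

arm_command(rows=[0.001, 0, 0, 0, 0, 0, 15, 0.0015, 0, 0, 0, 0, 0, 15, 0.0015, 0, 0, 0, 0, 0, 15])

```text
time_s: 10.6
ee_pos: [0.5064, -0.2033, 0.1018]
tcp_rot: [1.617, 0.882, -1.617]
wrist_force: [0.5, -0.2, -2.1]
width: 0.0197
```

arm_command(rows=[0.0008, 0, 0, 0, 0, 0, 15, 0.0012, 0, 0, 0, 0, 0, 15, 0.0012, 0, 0, 0, 0, 0, 15])

```text
time_s: 10.98
ee_pos: [0.5067, -0.2034, 0.1017]
tcp_rot: [1.617, 0.881, -1.617]
wrist_force: [-1.4, 0.1, 5.8]
width: 0.0203
```

The force rises by 8 N at TCP z 0.1017, which is the expected home height. Releasing and backing up.

arm_command(rows=[0, 0, 0, 0, 0, 0, 34, 0, 0, 0, 0, 0, 0, 34, 0, 0, 0, 0, 0, 0, 34])

```text
time_s: 11.35
ee_pos: [0.5064, -0.2033, 0.1011]
tcp_rot: [1.617, 0.882, -1.617]
wrist_force: [0.4, 0.3, 0.9]
width: 0.0339
```

arm_command(rows=[-0.04, 0, 0, 0, 0, 0, 34, -0.12, 0, 0, 0, 0, 0, 34, -0.24, 0, 0, 0, 0, 0, 34, -0.24, 0, 0, 0, 0, 0, 34])

```text
time_s: 11.85
ee_pos: [0.5091, -0.2044, 0.2258]
tcp_rot: [1.62, 0.875, -1.611]
wrist_force: [-0.1, -0.7, 0.6]
width: 0.0342
```

```bash
python3 - <<'E'
from st import *
st()
p=get_image('wrist');save(p,'w5',None,1.4);np.savez("w5.npz",**p);X=cloud(p);Z=X[...,2]
D=np.hypot(X[...,0]-.5065,X[...,1]+.2033)
for a,b in((.1,.115),(.073,.085)):
    m=(Z>a)&(Z<b)&(D<.03);P=X[m]
    if len(P):print(len(P),np.median(P,0).round(4),P[:,2].std().round(4),cv2.minAreaRect((P[:,:2]*1000).astype(np.float32)))
k=(Z>.128)&(Z<.15)&(np.hypot(X[...,0]-.5604,X[...,1]+.1198)<.05);P=X[k]
print("knob",cv2.minAreaRect((P[:,:2]*1000).astype(np.float32)),np.median(P[:,2]))
goal(.5604,-.1198,.19,-32.8)
E
```

```text
11.85 pos [ 0.5091 -0.2044  0.2258] yawz -122.82 tilt [-1.      0.0081 -0.0016] F [-0.09 -0.75  0.63] T [ 0.081 -0.019  0.01 ] w 0.0342 j [-0.384  0.236  1.81   0.     1.087  1.759]
438 [ 0.5069 -0.2028  0.1058] 0.001 ((506.5256042480469, -202.59332275390625), (19.118017196655273, 19.208847045898438), 57.301395416259766)
657 [ 0.5125 -0.2082  0.0779] 0.0016 ((506.8143615722656, -203.46438598632812), (43.341094970703125, 43.12224578857422), 57.65903091430664)
knob ((560.33349609375, -120.12271881103516), (62.18526840209961, 14.309134483337402), 57.496150970458984) 0.13740987821032297
ROW [0.0666, -0.0026, -0.1983] [-1.0002, 0.0017, -0.0025]
```

View pics/w5.png

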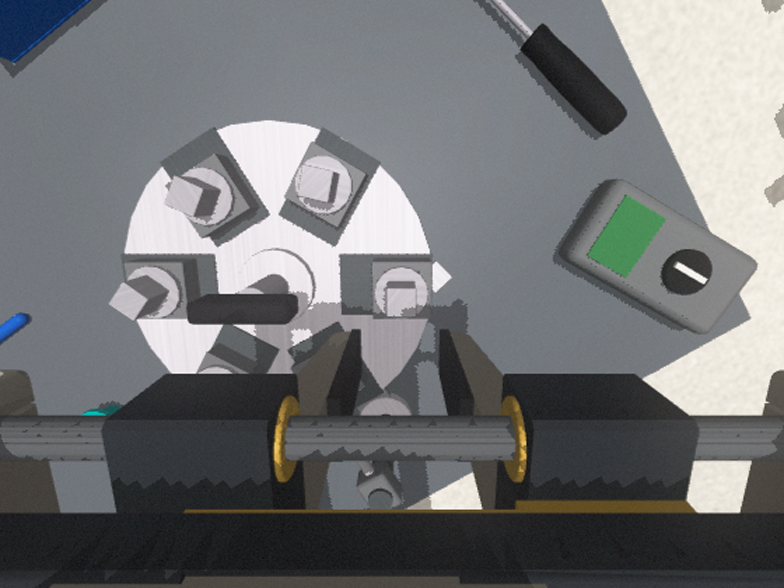

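The hub is home: its top reads 105.8 mm, plus the camera's constant 2.2 mm bias, against an expected 108 mm. Next is the knob.

arm_command(rows=[0, -0.003, -0.198, -0.12, 0, 0, 34, 0.03, -0.003, -0.198, -0.25, 0, 0, 34, 0.06, -0.003, -0.198, -0.4, 0, 0, 34, 0.06, -0.003, -0.198, -0.5, 0, 0, 34, 0.06, -0.003, -0.198, -0.62, 0, 0, 34, 0.06, -0.003, -0.198, -0.74, 0, 0, 34, 0.06, -0.003, -0.198, -0.86, 0, 0, 34, 0.06, -0.003, -0.198, -0.98, 0, 0, 34])

```text
time_s: 12.9
ee_pos: [0.5577, -0.119, 0.1893]
tcp_rot: [0.499, 1.516, -0.499]
wrist_force: [-0.1, -0.0, 0.7]
width: 0.0335
```

```bash
python3 - <<'E'
from st import *
st()
goal(.5604,-.1199,.136,-32.6)
E
```

```text
12.9 pos [ 0.5577 -0.119   0.1893] yawz -36.52 tilt [-1.     -0.0012 -0.0028] F [-0.08 -0.03  0.66] T [ 0.007 -0.055 -0.037] w 0.0335 j [-0.213  0.315  1.791  0.     1.038  0.424]
ROW [0.1065, 0.0019, 0.0057] [-0.0435, -0.0018, 0.0007]
```

arm_command(rows=[0.02, 0, 0.004, -0.022, 0, 0, 34, 0.02, 0, 0.004, -0.022, 0, 0, 34, 0.02, 0, 0.004, -0.022, 0, 0, 34])

```text
time_s: 13.28
ee_pos: [0.5601, -0.1204, 0.1806]
tcp_rot: [0.479, 1.518, -0.479]
wrist_force: [0.5, -0.2, 0.3]
width: 0.0339
```

```bash
python3 - <<'E'
from st import *
st()
goal(.5604,-.1199,.136,-32.6)
E
```

```text
13.275 pos [ 0.5601 -0.1204  0.1806] yawz -35.04 tilt [-1.0e+00 -4.0e-04 -1.1e-03] F [ 0.49 -0.18  0.26] T [-0.068 -0.019  0.021] w 0.0339 j [-0.214  0.328  1.794  0.     1.02   0.397]
ROW [0.0892, 0.0012, -0.0001] [-0.0271, -0.0007, 0.0003]
```

arm_command(rows=[0.03, 0.001, 0, -0.027, 0, 0, 34, 0.06, 0.001, 0, -0.027, 0, 0, 34, 0.08, 0.001, 0, -0.027, 0, 0, 34, 0.089, 0.001, 0, -0.027, 0, 0, 34, 0.089, 0.001, 0, -0.027, 0, 0, 34], newtons=40)

```text
time_s: 13.9
ee_pos: [0.5606, -0.1201, 0.1366]
tcp_rot: [0.444, 1.525, -0.444]
wrist_force: [-0.0, -0.0, 0.2]
width: 0.034
```

arm_command(rows=[0, 0, 0, 0, 0, 0, 10, 0, 0, 0, 0, 0, 0, 10, 0, 0, 0, 0, 0, 0, 10, 0, 0, 0, 0, 0, 0, 10], newtons=40)

```text
time_s: 14.4
ee_pos: [0.5606, -0.1199, 0.1371]
tcp_rot: [0.444, 1.525, -0.444]
wrist_force: [-2.2, 2.2, 5.7]
width: 0.0135
```

```bash
python3 - <<'E'
from st import *
st()
goal(.5604,-.1199,.136,-32.6)
E
```

```text
14.4 pos [ 0.5606 -0.1199  0.1371] yawz -32.47 tilt [-1.e+00  2.e-04 -2.e-04] F [-2.22  2.22  5.66] T [ 0.335  0.51  -0.077] w 0.0135 j [-0.213  0.381  1.828  0.     0.932  0.353]
ROW [0.0023, -0.0002, -0.0004] [0.0015, -0.0001, -0.0001]
```

arm_command(rows=[0, 0, 0, 0.06, 0, 0, 10, 0, 0, 0, 0.12, 0, 0, 10, 0, 0, 0, 0.18, 0, 0, 10, 0, 0, 0, 0.24, 0, 0, 10, 0, 0, 0, 0.3, 0, 0, 10, 0, 0, 0, 0.34, 0, 0, 10, 0, 0, 0, 0.38, 0, 0, 10, 0, 0, 0, 0.42, 0, 0, 10], newtons=60)

```text
time_s: 15.4
ee_pos: [0.5608, -0.1201, 0.1371]
tcp_rot: [0.953, 1.352, -0.953]
wrist_force: [-2.0, 0.6, 5.3]
width: 0.0135
```

arm_command(rows=[0, 0, 0, 0.04, 0, 0, 10, 0, 0, 0, 0.09, 0, 0, 10, 0, 0, 0, 0.14, 0, 0, 10, 0, 0, 0, 0.19, 0, 0, 10, 0, 0, 0, 0.23, 0, 0, 10, 0, 0, 0, 0.247, 0, 0, 10, 0, 0, 0, 0.247, 0, 0, 10, 0, 0, 0, 0.247, 0, 0, 10])

```text
time_s: 16.4
ee_pos: [0.5608, -0.1202, 0.1372]
tcp_rot: [1.241, 1.188, -1.241]
wrist_force: [-2.8, -0.6, 5.5]
width: 0.0132
```

```bash
python3 - <<'E'
from st import *
st()
p=get_image('wrist');save(p,'w6',None,1.4)
p=get_image('top');save(p,'t6',(220,150,400,310),4)
E
```

```text
16.4 pos [ 0.5608 -0.1202  0.1372] yawz -92.48 tilt [-1.e+00  3.e-04  3.e-04] F [-2.8  -0.59  5.5 ] T [ 0.133  0.477 -0.05 ] w 0.0132 j [-0.214  0.381  1.828 -0.     0.932  1.401]
```

View pics/w6.png

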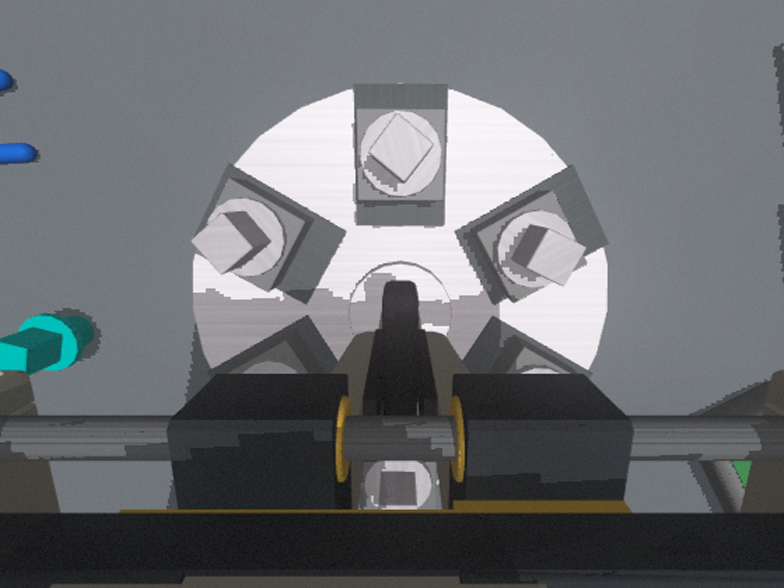

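View pics/t6.png

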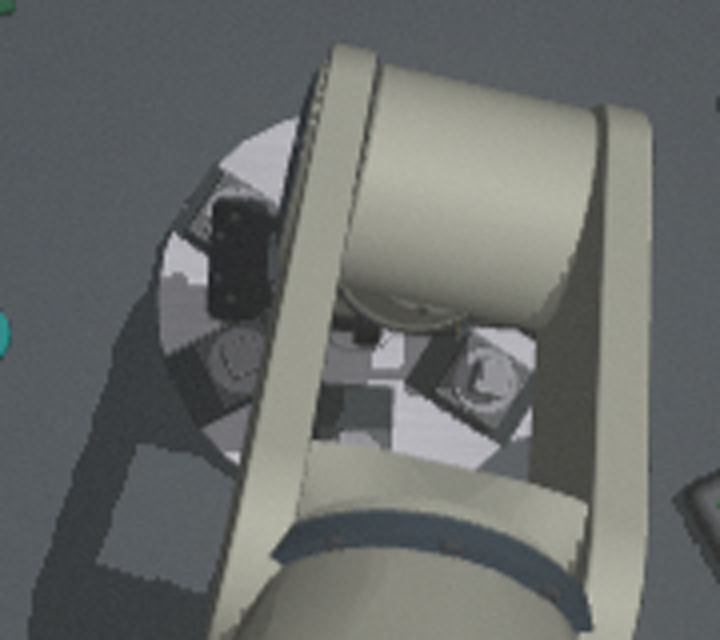

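The wheel turned with the grip, with the bar along the tool's y axis at (400,300) and the hub visible between the fingers at (398,488). Releasing and lifting straight up.

arm_command(rows=[0, 0, 0, 0, 0, 0, 34, 0, 0, 0, 0, 0, 0, 34, 0, 0, 0, 0, 0, 0, 34, -0.05, 0, 0, 0, 0, 0, 34, -0.15, 0, 0, 0, 0, 0, 34, -0.27, 0, 0, 0, 0, 0, 34, -0.3, 0, 0, 0, 0, 0, 34, -0.3, -0.1, 0, 0, 0, 0, 34])

```text
time_s: 17.5
ee_pos: [0.5128, -0.1182, 0.2877]
tcp_rot: [1.242, 1.186, -1.238]
wrist_force: [-0.1, -0.2, 0.1]
width: 0.0338
```

arm_command(rows=[0, -0.1, 0, 0, 0, 0, 34, 0, -0.17, 0, 0, 0, 0, 34, 0, -0.17, 0, 0, 0, 0, 34, 0, -0.17, 0, 0, 0, 0, 34])

```text
time_s: 18.0
ee_pos: [0.4265, -0.1143, 0.2866]
tcp_rot: [1.241, 1.188, -1.241]
wrist_force: [0.2, 0.1, 0.4]
width: 0.0343
```

```bash
python3 - <<'E'
from st import *
st()
p=get_image('wrist');save(p,'w7',None,1.4);X=cloud(p);Z=X[...,2]
k=(Z>.128)&(Z<.15)&(np.hypot(X[...,0]-.5604,X[...,1]+.1198)<.05);P=X[k]
print("knob",cv2.minAreaRect((P[:,:2]*1000).astype(np.float32)),np.median(P[:,2]))
a=np.radians(-122.6-60);c=np.array([.5604,-.1199])+.0993*np.array([np.cos(a),np.sin(a)]);print(c)
m=(Z>.1)&(Z<.115)&(np.hypot(X[...,0]-c[0],X[...,1]-c[1])<.03);P=X[m];print(len(P))
if len(P):print(np.median(P,0).round(4),P[:,2].std().round(4),cv2.minAreaRect((P[:,:2]*1000).astype(np.float32)))
p=get_image('scene');save(p,'s7');np.savez("s7.npz",**p)
E
```

```text
18.0 pos [ 0.4265 -0.1143  0.2866] yawz -92.5 tilt [-1.e+00  5.e-04  0.e+00] F [0.15 0.14 0.4 ] T [ 0.107  0.015 -0.009] w 0.0343 j [-0.265  0.003  1.938  0.     1.201  1.349]
knob ((559.9442138671875, -119.97420501708984), (13.168488502502441, 61.51546859741211), 87.21180725097656) 0.13762765966153576
[ 0.46120222 -0.11539546]
367
[ 0.4608 -0.1141  0.106 ] 0.0015 ((451.55657958984375, -113.81751251220703), (19.12163734436035, 39.956417083740234), 87.21897888183594)
```

View pics/w7.png

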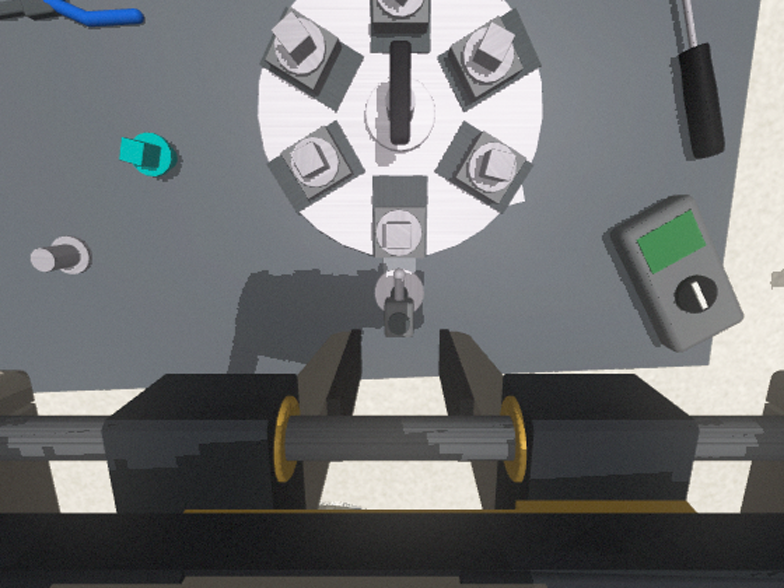

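View pics/s7.png

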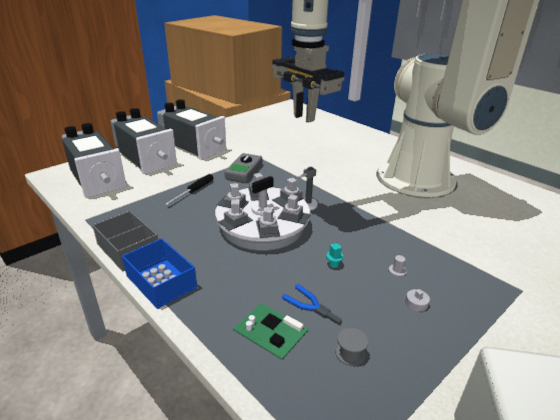

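```bash
python3 -c "
from cell import *
print(finish_job())"
```

```text
the job is handed in; nothing more can be done
None
```

The hub is fully home in the empty cup and the wheel stands one click clockwise, with the hub in front of the probe. I handed the job in at about 18 s of the 67 s allowed.

- **Insertion:** I gripped the steel hub by its square boss and lowered it into the slot at the centre measured from two wrist views. That centre was about 26 mm outward of the pocket point, and no search was needed. The force stayed flat until a soft contact of about 8 N at the expected home height.
- **Turn:** I gripped the bar knob, turned it 60° clockwise, let go and lifted clear.

**Last checks:**
- **Wheel:** the bar's measured angle went from 57.3° to -2.8°, a turn of about 60.1°.
- **Hub:** in the wrist picture it stands upright in its cup, facing the probe. Its top read 106 mm, against the stated 108 mm. The wrist camera read about 2 mm low on everything I could check, so I take this as agreement.
- **Hub position after the turn:** my automatic fit also took in part of the probe (a 19 × 40 mm area), so its centre means nothing. I went by the picture and the height instead.
- **Bystanders:** none looks moved in the last scene picture, though I did not measure them. The gripper was clear of everything.

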